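Line up deburred end covers by size on the inspection rail

TASK

Line up the four deburred aluminium end covers on the inspection rail in order of size, one upright in the middle of each ring mark, with the smallest next to the steel stop block and the largest farthest from it. Set each one down rather than dropping it, don't tip any over, and leave them all standing free.

Things in the scene. Friction and masses are not known exactly. Their poses are not given: they have to be found in the camera images.
- cover_40: the smallest of four loose cast-aluminium end covers of one family: a round flange with three bolt lugs, 46 mm across the lugs and 9 mm thick, and on it an upright cylindrical hub 24 mm in diameter with an open bore in its top; 40 mm tall in all. It stands upright on its flange on the bench. Origin: centre of the underside, z up the hub axis.
- cover_50: the second smallest of four loose cast-aluminium end covers of one family: a round flange with three bolt lugs, 56 mm across the lugs and 9 mm thick, and on it an upright cylindrical hub 32 mm in diameter with an open bore in its top; 50 mm tall in all. It stands upright on its flange on the bench. Origin: centre of the underside, z up the hub axis.
- cover_60: the second largest of four loose cast-aluminium end covers of one family: a round flange with three bolt lugs, 67 mm across the lugs and 9 mm thick, and on it an upright cylindrical hub 40 mm in diameter with an open bore in its top; 60 mm tall in all. It stands upright on its flange on the bench. Origin: centre of the underside, z up the hub axis.
- cover_72: the largest of four loose cast-aluminium end covers of one family: a round flange with three bolt lugs, 80 mm across the lugs and 9 mm thick, and on it an upright cylindrical hub 50 mm in diameter with an open bore in its top; 72 mm tall in all. It stands upright on its flange on the bench. Origin: centre of the underside, z up the hub axis.
- mark_a: one of four identical white ring marks (89 mm across, a small cross at the centre) on the dark grey inspection rail, a fixed flat bar 110 x 510 mm, 10 mm high. They form one straight row along it, 100 mm apart; the letters say nothing of the order, which changes from start to start. Origin: ring centre on the rail's top, 10 mm above the bench; y runs along the row.
- mark_b: one of four identical white ring marks (89 mm across, a small cross at the centre) on the dark grey inspection rail, a fixed flat bar 110 x 510 mm, 10 mm high. They form one straight row along it, 100 mm apart; the letters say nothing of the order, which changes from start to start. Origin: ring centre on the rail's top, 10 mm above the bench; y runs along the row.
- mark_c: one of four identical white ring marks (89 mm across, a small cross at the centre) on the dark grey inspection rail, a fixed flat bar 110 x 510 mm, 10 mm high. They form one straight row along it, 100 mm apart; the letters say nothing of the order, which changes from start to start. Origin: ring centre on the rail's top, 10 mm above the bench; y runs along the row.
- mark_d: one of four identical white ring marks (89 mm across, a small cross at the centre) on the dark grey inspection rail, a fixed flat bar 110 x 510 mm, 10 mm high. They form one straight row along it, 100 mm apart; the letters say nothing of the order, which changes from start to start. Origin: ring centre on the rail's top, 10 mm above the bench; y runs along the row.
- stop: fixed bright steel block across one end of the rail, 90 mm wide, 18 mm thick, 40 mm tall plus two 5 mm dark screw heads. It is in line with the row, its centre 78 mm beyond the nearest mark's; it may be at either end (the other end has only a thin dark strip 4 mm high). Origin: centre of its underside, on the rail's top.
Things that resemble listed ones, but are neither listed nor needed, are in the scene too. Leave any blue look-alike of the cover_60 alone.

How it is judged (in metres and radians):
At the end, for the whole second after the job is handed in: Counting from the stop block, the covers stand in order 40, 50, 60, 72 mm tall, each upright (within about 6 degrees) on the rail's top face with its centre within 12 mm of the centre of its ring mark, released and at rest ((horizontal distance between cover_40 and mark_a below 0.012 m or horizontal distance between cover_40 and mark_b below 0.012 m or horizontal distance between cover_40 and mark_c below 0.012 m or horizontal distance between cover_40 and mark_d below 0.012 m) and horizontal distance between cover_40 and stop between 0.048 and 0.108 m and angle between each of cover_40, cover_50, cover_60, cover_72's own z axis and vertical below 0.1 rad and height (world z) of cover_40 between 0.006 and 0.016 m and linear speed of each of cover_40, cover_50, cover_60, cover_72 below 0.02 m/s and contact force between each of cover_40, cover_50, cover_60, cover_72 and the fingers below 0.05 N and (horizontal distance between cover_50 and mark_a below 0.012 m or horizontal distance between cover_50 and mark_b below 0.012 m or horizontal distance between cover_50 and mark_c below 0.012 m or horizontal distance between cover_50 and mark_d below 0.012 m) and horizontal distance between cover_50 and stop between 0.148 and 0.208 m and height (world z) of cover_50 between 0.006 and 0.016 m and (horizontal distance between cover_60 and mark_a below 0.012 m or horizontal distance between cover_60 and mark_b below 0.012 m or horizontal distance between cover_60 and mark_c below 0.012 m or horizontal distance between cover_60 and mark_d below 0.012 m) and horizontal distance between cover_60 and stop between 0.248 and 0.308 m and height (world z) of cover_60 between 0.006 and 0.016 m and (horizontal distance between cover_72 and mark_a below 0.012 m or horizontal distance between cover_72 and mark_b below 0.012 m or horizontal distance between cover_72 and mark_c below 0.012 m or horizontal distance between cover_72 and mark_d below 0.012 m) and horizontal distance between cover_72 and stop between 0.348 and 0.408 m and height (world z) of cover_72 between 0.006 and 0.016 m); the robot touches nothing.
It fails at once if a cover is tipped over (leans more than 40 degrees) (angle between any of cover_40, cover_50, cover_60, cover_72's own z axis and vertical above 0.7 rad).
It fails at once if a cover is dropped (moves faster than 0.5 m/s while out of the fingers) ((contact force between cover_40 and the fingers below 0.05 N and linear speed of cover_40 above 0.5 m/s) or (contact force between cover_50 and the fingers below 0.05 N and linear speed of cover_50 above 0.5 m/s) or (contact force between cover_60 and the fingers below 0.05 N and linear speed of cover_60 above 0.5 m/s) or (contact force between cover_72 and the fingers below 0.05 N and linear speed of cover_72 above 0.5 m/s)).
It also fails if it takes over 102 s, if anything falls off the work surface, if the arm or the gripper's body presses on something with over 40 N, if the wrist force passes 120 N, or if a joint passes its speed limit or range.

ROBOT

A 6-joint arm with a two-finger parallel gripper is mounted at the origin on the work surface. World frame = base frame: x ahead of the robot, y to its left, z up, the work surface at z = 0. Lengths are in m, angles in degrees, forces in N, time in s.
With the tool pointing down it reaches from about 0.4 to 0.825 m from the base axis. Payload 7 kg.
Tool frame: the origin (TCP) lies at the very end of the fingers, on their centre line; the grasp point (between the pads) lies hold_point_z behind it (hold_point_z is the distance from the TCP to the grasp point, in m); z points along the fingers, y is the line along which they close (so a half turn about z gives the same grasp; the last joint's range is limited). The gripper opens to 88 mm and grips with 3 to 60 N. Pads are 19 mm wide; open, the fingers measure 130 mm over their backs; the gripper's body (78 mm by 193 mm) begins 47 mm behind the grasp point.
Start: joints at [86.637, 20.546, 0.682, 0, -70.136, -16.507], TCP at [0.229, 0.635, 0.227] pointing down, gripper open.
Joint ranges: [-176.03, 176.03], [-82.01, 121.73], [-58.28, 71.71], [-173.87, 95.51], [-174.79, -0.11], [-173.66, 173.66]. Speed limits (degrees/s): [136.94, 136.94, 172.46, 180, 180, 180].

INTERFACE

Orientations are given as [roll, pitch, yaw] about the fixed x, y, z axes, in that order (R = Rz(yaw) Ry(pitch) Rx(roll)).
In Python, from plant import get_obs, snapshot, close_job, hold_point_z gives the robot as it stands.
- The arm moves only by the tool play_rows, never from a script. Its argument "commands" is a list that holds one entry, the list of rows, each a list of 7 numbers: the shift along the tool's x, y, z in cm, then the turn, a rotation vector about the tool's x, y, z in degrees, then the opening, from 0 (shut) to 1 (fully open). In form: [[[x, y, z, ax, ay, az, fingers], ...]]. A call has 1 to 20 rows; each row is the pose to reach, as a shift and turn from the pose commanded when the call began, along the tool's axes at that moment; what a row does not reach only later rows make up. A row lasts 1/12 s, in which the tool goes at most 41.7 mm and 7.16 degrees, less where a joint would pass 70% of its speed; a pose out of reach is approached as far as the arm can. A call with a gripper value outside its range is refused whole. The fingers move at their own pace and stop on an object; the grip force is fixed at half the most. Time passes only in rows, so rows that repeat a pose let the fingers close. It gives the time, the measured TCP pose, the force, the opening and the grip force at its end, in the units of the state.
- get_obs(): the state, without advancing time (a new reading comes with each control period).
- snapshot(name): name is "scene" or "side" or "wrist"; returns a dict with "frame" (400x640x3 uint8, red, green, blue), "camera_matrix" (3x3 intrinsics, pixels), "origin" and "attitude" of the camera in the world. Camera axes: x right, y down, z forward; pixel columns grow to the right and rows downward; lengths in m; the calibration is good to about 2 mm. A picture is of the moment at which its call begins. There is no depth.
- close_job(): hands the job in; it is judged then, once.
The state is a dict: "clock": time; "joint_pos": joint angles; "qvel": joint speeds; "tau": joint torques, N m; "tool_pos": TCP position; "orientation": TCP orientation; "force": force on the tool from outside, world axes, zero at the start; "moment": the same for the moment, N m; "opening": finger opening in m; "gripper_force": force on a finger pad.
Only numpy, scipy, OpenCV 4.12 (cv2) and the standard library are available. Lean on these libraries where they do the work, as an engineer would, in place of code of your own. Each camera call takes 0.05 s, during which the arm holds its last target. There are 200 camera calls.

## Working session

There is one attempt and no reset: what is moved stays moved. The work goes in short steps, Python scripts to look and compute and a tool call to move; the robot and the scene stay as the last step left them, time stands still between calls to the robot, and variables do not carry over. Pictures are saved under pics/ and viewed, at most 14 in all, crops included, and the job is handed in when it is done.

Besides the shell and the picture viewer there is one more tool, called after "Call:" as name([rows], argument=value, ...), one row to a line, values as JSON. play_rows: Moves the arm, as the interface text tells. Its arguments: {"type":"object","properties":{"commands":{"type":"array","items":{"type":"array","items":{"type":"array","items":{"type":"number"}}}}},"required":["commands"]}

```bash
ls; mkdir -p pics
python3 - <<'E'
from plant import *
import cv2
print(hold_point_z if not callable(hold_point_z) else hold_point_z()); print(get_obs())
for n in ("scene","side","wrist"):
    s=snapshot(n); cv2.imwrite(f"pics/{n}0.png",s["frame"][:,:,::-1]); print(n,s["camera_matrix"],s["origin"],s["attitude"])
E
```

```text
pics
0.0188
{'clock': 0.0, 'joint_pos': array([ 8.66346325e+01,  2.05891352e+01,  6.33506389e-01, -2.14993265e-02,
       -7.01347303e+01, -1.65059000e+01]), 'qvel': array([ 0.01134929,  0.05980893,  0.08396675,  0.07734447,  0.00990398,
       -0.03979564]), 'tau': array([ 4.28449739e-04, -5.82712626e+01,  2.93059981e+01,  6.99729100e+00,
        7.09085565e-03, -1.57884360e-04]), 'tool_pos': array([0.22929953, 0.63433792, 0.22564227]), 'orientation': array([ 1.79907622e+02, -6.29698795e-03, -1.98785841e+01]), 'force': array([-0.05981234,  0.16096549,  0.52796118]), 'moment': array([ 0.00967594, -0.02426623, -0.00720901]), 'gripper_force': 0.0, 'opening': 0.08772392286720014}
scene [[362.84271325   0.         322.42998208]
 [  0.         362.84271325 204.64199771]
 [  0.           0.           1.        ]] [1.12814111 0.40012616 0.69332526] [-129.214462      0.49527913  126.33703737]
side [[387.9745698    0.         324.60058483]
 [  0.         387.9745698  204.52649616]
 [  0.           0.           1.        ]] [0.44871236 0.71798686 0.5954534 ] [-124.95687112   -0.43015674 -176.90467525]
wrist [[298.53170359   0.         320.53522337]
 [  0.         298.53170359 202.17038292]
 [  0.           0.           1.        ]] [0.29102573 0.61327812 0.38365783] [ 1.65918857e+02 -4.82823926e-02 -1.09901466e+02]
```

View pics/scene0.png

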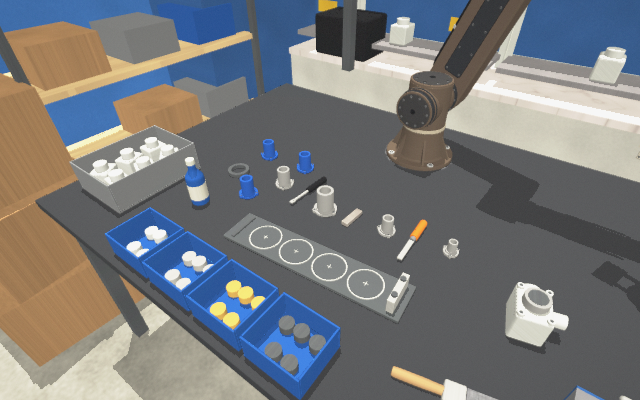

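View pics/side0.png

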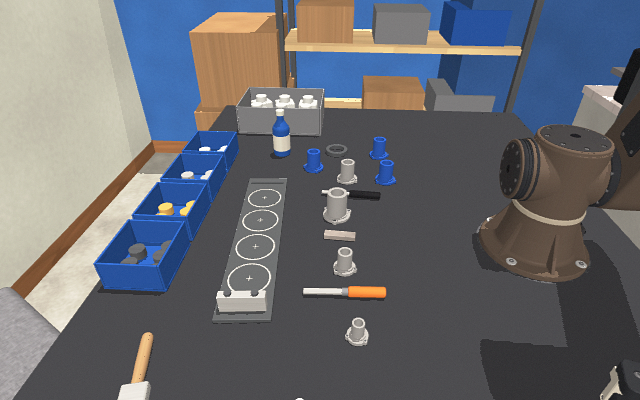

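The scene view shows four aluminium covers near (325,200), (284,177), (387,224) and (452,247). The rail runs from (240,225) to (400,305) with the stop block at (398,290), the end nearest large y. The side view shows the same covers at (337,205), (348,170), (345,262) and (358,330), with three blue look-alikes to avoid.

```bash
cat > h.py <<'E'
import numpy as np, cv2
from scipy.spatial.transform import Rotation as Ro
from scipy.optimize import minimize
from plant import *
DIM={40:(46,24),50:(56,32),60:(67,40),72:(80,50)}
class Cam:
    def __init__(s,n):
        d=snapshot(n); s.im=d["frame"]; s.K=d["camera_matrix"]; s.o=np.array(d["origin"]); s.R=Ro.from_euler("xyz",d["attitude"],degrees=True).as_matrix()
    def proj(s,P):
        p=(np.atleast_2d(P)-s.o)@s.R@s.K.T; return p[:,:2]/p[:,2:]
    def ray(s,uv,z):
        d=s.R@np.linalg.solve(s.K,[*uv,1]); return s.o+d*(z-s.o[2])/d[2]
    def rect(s,z,x0,y0,nx,ny):  # top-down view, 1 mm/px: col=x, row=y
        c=np.float32([[0,0],[nx,0],[nx,ny],[0,ny]])
        P=np.c_[x0+c[:,0]/1e3,y0+c[:,1]/1e3,np.full(4,z)]
        H=cv2.getPerspectiveTransform(s.proj(P).astype(np.float32),c)
        return cv2.warpPerspective(s.im,H,(nx,ny))
    def blob(s,uv,lo=95):
        i=s.im.astype(int); m=((i.min(2)>lo)&(i.max(2)-i.min(2)<45)).astype(np.uint8)
        n,l=cv2.connectedComponents(m,connectivity=8); u,v=map(int,uv)
        w=l[v-6:v+7,u-6:u+7]; k=np.bincount(w[w>0]).argmax(); m=(l==k).astype(np.uint8)
        c,_=cv2.findContours(m,cv2.RETR_EXTERNAL,cv2.CHAIN_APPROX_NONE); return cv2.drawContours(m*0,c,-1,1,-1)
    def sil(s,x,y,h,z=0,S=4):
        t=np.linspace(0,2*np.pi,40); m=np.zeros((400*S,640*S),np.uint8); D,d=DIM[h]
        for r,a,b in ((D*.46,0,9),(d/2,9,h)):
            P=np.vstack([np.c_[x+r*np.cos(t)/1e3,y+r*np.sin(t)/1e3,t*0+z+q/1e3] for q in (a,b)])
            cv2.fillConvexPoly(m,cv2.convexHull(np.round((s.proj(P)+.5)*S).astype(np.int32)),1)
        return cv2.resize(m.astype(np.float32),(640,400),interpolation=cv2.INTER_AREA)
def fit(pairs,hs=(40,50,60,72),z=0):
    out=[]
    B=[(c,c.blob(uv)) for c,uv in pairs]
    for h in hs:
        c,b=B[0]; vs=np.argwhere(b); x0=c.ray(vs.mean(0)[::-1],z+h/2500)[:2]
        f=lambda p:1-np.mean([np.minimum(c.sil(*p,h,z),b).sum()/np.maximum(c.sil(*p,h,z),b).sum() for c,b in B])
        r=minimize(f,x0,method="Nelder-Mead",options=dict(initial_simplex=[x0,x0+[.01,0],x0+[0,.01]],xatol=2e-4,fatol=1e-3))
        out.append((round(1-r.fun,3),h,r.x.round(4)))
    return sorted(out,key=lambda o:-o[0])
def rings(c,x0,y0,nx=200,ny=560):
    g=cv2.cvtColor(c.rect(.01,x0,y0,nx,ny),cv2.COLOR_RGB2GRAY)
    q=cv2.HoughCircles(cv2.GaussianBlur(g,(3,3),0),cv2.HOUGH_GRADIENT,1,60,param1=150,param2=15,minRadius=39,maxRadius=47)
    return g,q
E
cat > m.py <<'E'
from h import *
A,B=Cam("scene"),Cam("side")
for a,b in (((452,247),(358,330)),((387,224),(345,262)),((325,200),(337,205)),((284,177),(348,170))):
    print(fit([(A,a),(B,b)])[:2]); print("  single",fit([(A,a)])[0],fit([(B,b)])[0])
for c,e in ((A,[(265,237),(296,251),(329,266),(366,283),(398,290)]),(B,[(264,198),(260,220),(255,246),(249,279),(241,300)])):
    print([c.ray(u,.01)[:2].round(3) for u in e])
E
python3 m.py
```

```text
[(np.float64(0.894), 40, array([0.4104, 0.2754])), (np.float64(0.641), 50, array([0.4102, 0.2731]))]
  single (np.float64(0.917), 40, array([0.4101, 0.2746])) (np.float64(0.901), 40, array([0.4102, 0.2775]))
[(np.float64(0.892), 50, array([0.4363, 0.1025])), (np.float64(0.678), 60, array([0.4358, 0.0999]))]
  single (np.float64(0.917), 50, array([0.4367, 0.1021])) (np.float64(0.908), 50, array([0.4351, 0.1055]))
[(np.float64(0.915), 72, array([ 0.4588, -0.0914])), (np.float64(0.683), 60, array([ 0.4608, -0.0885]))]
  single (np.float64(0.938), 72, array([ 0.4598, -0.092 ])) (np.float64(0.907), 72, array([ 0.4586, -0.0898]))
[(np.float64(0.895), 60, array([ 0.4333, -0.2737])), (np.float64(0.69), 50, array([ 0.4339, -0.271 ]))]
  single (np.float64(0.918), 60, array([ 0.4344, -0.2739])) (np.float64(0.93), 60, array([ 0.4325, -0.2698]))
[array([ 0.658, -0.145]), array([ 0.649, -0.044]), array([0.64 , 0.054]), array([0.632, 0.155]), array([0.606, 0.225])]
[array([ 0.654, -0.139]), array([ 0.646, -0.041]), array([0.639, 0.057]), array([0.631, 0.159]), array([0.634, 0.215])]
```

The fit identifies all four covers clearly, and the marks and stop agree between the two cameras. Next I refine the rings, check for obstacles around each grasp, and work out the first move.

```bash
cat >> h.py <<'E'
def go(x,y,z,yaw=None):
    o=get_obs(); p=np.array(o["tool_pos"]); R=Ro.from_euler("xyz",o["orientation"],degrees=True)
    T=Ro.from_euler("xyz",[180,0,o["orientation"][2] if yaw is None else yaw],degrees=True)
    print("t",round(o["clock"],2),"pos",p.round(4),"rpy",o["orientation"].round(2),"open",round(o["opening"],4),"-> shift cm",(R.inv().apply(np.array([x,y,z])-p)*100).round(2),"turn",(R.inv()*T).as_rotvec(degrees=True).round(2))
E
python3 - <<'E'
from h import *
A,B=Cam("scene"),Cam("side")
for c in (A,B):
    g,q=rings(c,.55,-.22); q=q[0]; q=q[q[:,1].argsort()]; print((q[:,:2]/1e3+[.55,-.22]).round(4).tolist(),q[:,2])
for n,u in dict(blue1=(268,157),blue2=(305,169),blue3=(248,195),knife0=(292,203),knife1=(326,180),eraser0=(343,220),eraser1=(361,212),drv0=(425,222),drv1=(399,259)).items(): print(n,A.ray(u,0)[:2].round(3))
go(.410,.2755,.16,-85.4)
E
```

```text
[[0.6565, -0.1455], [0.6485, -0.0455], [0.6405, 0.0535], [0.6335, 0.1545]] [45.3 40.3 45.3 45.3]
[[0.6535, -0.1425], [0.6465, -0.0435], [0.6395, 0.0565], [0.6325, 0.1565]] [39.7 40.9 44.9 40.9]
blue1 [ 0.343 -0.429]
blue2 [ 0.326 -0.272]
blue3 [ 0.545 -0.326]
knife0 [ 0.495 -0.188]
knife1 [ 0.337 -0.175]
eraser0 [ 0.469 -0.019]
eraser1 [0.408 0.004]
drv0 [0.34  0.175]
drv1 [0.51 0.18]
t 0.35 pos [0.2294 0.6347 0.2263] rpy [179.98  -0.   -19.87] open 0.0878 -> shift cm [29.2  27.64  6.64] turn [ 2.000e-02 -1.000e-02  6.553e+01]
```

Call:
play_rows([
  [[29.2, 27.64, 6.6, 0, 0, 65.5, 0.8], [29.2, 27.64, 6.6, 0, 0, 65.5, 0.8], [29.2, 27.64, 6.6, 0, 0, 65.5, 0.8], [29.2, 27.64, 6.6, 0, 0, 65.5, 0.8], [29.2, 27.64, 6.6, 0, 0, 65.5, 0.8], [29.2, 27.64, 6.6, 0, 0, 65.5, 0.8], [29.2, 27.64, 6.6, 0, 0, 65.5, 0.8], [29.2, 27.64, 6.6, 0, 0, 65.5, 0.8], [29.2, 27.64, 6.6, 0, 0, 65.5, 0.8], [29.2, 27.64, 6.6, 0, 0, 65.5, 0.8], [29.2, 27.64, 6.6, 0, 0, 65.5, 0.8], [29.2, 27.64, 6.6, 0, 0, 65.5, 0.8], [29.2, 27.64, 6.6, 0, 0, 65.5, 0.8], [29.2, 27.64, 6.6, 0, 0, 65.5, 0.8], [29.2, 27.64, 6.6, 0, 0, 65.5, 0.8], [29.2, 27.64, 6.6, 0, 0, 65.5, 0.8]],
])

```text
clock: 1.68
tool_pos: [0.4098, 0.2766, 0.1607]
orientation: [-180.0, 0.0, -85.3]
force: [-0.7, 0.5, 0.7]
opening: 0.0702
gripper_force: 0.0
```

Run:
```python
from h import *
C=Cam("wrist"); cv2.imwrite("pics/w1.png",C.im[:,:,::-1])
go(.410,.2755,.014,-85.8)
print("expected pixel of cover_40 top",C.proj([.410,.2755,.04]),C.proj([.410,.2755,.0]))
```

```text
t 1.73 pos [0.4098 0.2764 0.1606] rpy [-1.800e+02  1.000e-02 -8.528e+01] open 0.0702 -> shift cm [ 9.000e-02 -1.000e-02  1.466e+01] turn [-0.    0.01  0.52]
expected pixel of cover_40 top [[321.08851414 195.22182504]] [[321.09490427 187.02925269]]
```

View pics/w1.png

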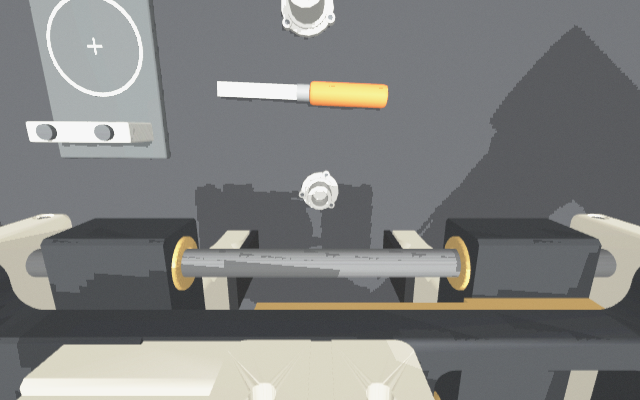

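The wrist view shows cover_40 at (320,190), where it was predicted, between the fingers with clear floor around it. The cross of the mark nearest the stop is at (95,46).

Call:
play_rows([
  [[0.1, 0, 4, 0, 0, 0.5, 0.8], [0.1, 0, 8, 0, 0, 0.5, 0.8], [0.1, 0, 11, 0, 0, 0.5, 0.8], [0.1, 0, 13, 0, 0, 0.5, 0.8], [0.1, 0, 14.2, 0, 0, 0.5, 0.8], [0.1, 0, 14.6, 0, 0, 0.5, 0.8], [0.1, 0, 14.6, 0, 0, 0.5, 0.8], [0.1, 0, 14.6, 0, 0, 0.5, 0.5], [0.1, 0, 14.6, 0, 0, 0.5, 0.2], [0.1, 0, 14.6, 0, 0, 0.5, 0], [0.1, 0, 14.6, 0, 0, 0.5, 0], [0.1, 0, 14.6, 0, 0, 0.5, 0], [0.1, 0, 14.6, 0, 0, 0.5, 0], [0.1, 0, 14.6, 0, 0, 0.5, 0], [0.1, 0, 14.6, 0, 0, 0.5, 0], [0.1, 0, 14.6, 0, 0, 0.5, 0]],
])

```text
clock: 3.07
tool_pos: [0.4103, 0.2747, 0.0147]
orientation: [-180.0, 0.0, -85.9]
force: [-1.8, -0.3, 3.0]
opening: 0.0228
gripper_force: 30.0
```

Run:
```python
from h import *
print(get_obs()["gripper_force"]); go(.633,.1555,.114,-85.8)
```

```text
30.00008714472642
t 3.07 pos [0.4103 0.2747 0.0147] rpy [-1.7999e+02  1.0000e-02 -8.5870e+01] open 0.0228 -> shift cm [ 13.49 -21.36  -9.92] turn [-0.01  0.01 -0.07]
```

Call:
play_rows([
  [[0, 0, -1, 0, 0, 0, 0], [0, 0, -3.5, 0, 0, 0, 0], [0, 0, -7, 0, 0, 0, 0], [0, 0, -9.5, 0, 0, 0, 0], [0.7, -1, -10, 0, 0, 0, 0], [2, -3.2, -10, 0, 0, 0, 0], [4, -6.3, -10, 0, 0, 0, 0], [6, -9.5, -10, 0, 0, 0, 0], [8, -12.7, -10, 0, 0, 0, 0], [10, -15.8, -10, 0, 0, 0, 0], [11.7, -18.5, -10, 0, 0, 0, 0], [12.8, -20.2, -10, 0, 0, 0, 0], [13.3, -21.1, -10, 0, 0, 0, 0], [13.5, -21.4, -10, 0, 0, 0, 0], [13.5, -21.4, -10, 0, 0, 0, 0], [13.5, -21.4, -10, 0, 0, 0, 0]],
])

```text
clock: 4.4
tool_pos: [0.6324, 0.1557, 0.1143]
orientation: [180.0, -0.0, -85.9]
force: [-0.2, -0.1, -0.3]
opening: 0.0227
gripper_force: 30.0
```

Run:
```python
from h import *
A=Cam("scene");B=Cam("side"); o=get_obs()
cv2.imwrite("pics/c1.png",np.hstack([A.im[120:320,220:520],B.im[120:320,130:430]])[:,:,::-1]); print(o["opening"],o["gripper_force"])
go(.633,.1555,.0245,-85.8)
```

```text
0.0225056643721087 29.999920978734735
t 4.5 pos [0.6324 0.1562 0.1148] rpy [ 1.800e+02  1.000e-02 -8.581e+01] open 0.0225 -> shift cm [ 0.07 -0.06  9.03] turn [ 0.    0.01 -0.01]
```

View pics/c1.png

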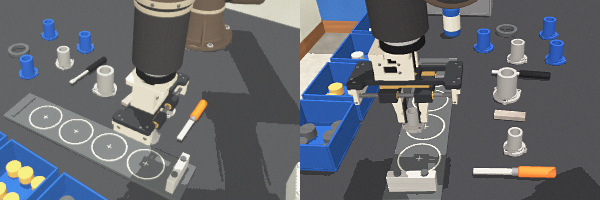

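The crops show cover_40 held upright between the fingers, near (412,118) in the right half, above the ring next to the stop.

Call:
play_rows([
  [[0, 0, 1.5, 0, 0, 0, 0], [0, 0, 4.5, 0, 0, 0, 0], [0, 0, 7, 0, 0, 0, 0], [0, 0, 8.3, 0, 0, 0, 0], [0, 0, 8.7, 0, 0, 0, 0], [0, 0, 8.9, 0, 0, 0, 0], [0, 0, 9.0, 0, 0, 0, 0], [0, 0, 9.05, 0, 0, 0, 0], [0, 0, 9.05, 0, 0, 0, 0], [0, 0, 9.05, 0, 0, 0, 0.3], [0, 0, 9.05, 0, 0, 0, 0.4], [0, 0, 9.05, 0, 0, 0, 0.5], [0, 0, 9.05, 0, 0, 0, 0.6], [0, 0, 9.05, 0, 0, 0, 0.7], [0, 0, 9.05, 0, 0, 0, 0.7], [0, 0, 7.5, 0, 0, 0, 0.7], [0, 0, 4.5, 0, 0, 0, 0.7], [0, 0, 1, 0, 0, 0, 0.7], [0, 0, -1, 0, 0, 0, 0.7], [0, 0, -1, 0, 0, 0, 0.7]],
])

```text
clock: 6.17
tool_pos: [0.6362, 0.1564, 0.1304]
orientation: [-179.5, 0.1, -85.8]
force: [1.7, 0.2, 0.5]
opening: 0.0615
gripper_force: 0.0
```

Run:
```python
from h import *
go(.436,.1035,.125,-85.8)
```

```text
t 6.17 pos [0.6362 0.1564 0.1304] rpy [-1.7954e+02  1.4000e-01 -8.5820e+01] open 0.0615 -> shift cm [ 3.82 20.36  0.36] turn [-0.46  0.14 -0.02]
```

Call:
play_rows([
  [[0.3, 1.5, 0, 0, 0, 0, 0.8], [0.9, 4.5, 0, 0, 0, 0, 0.8], [1.6, 8.2, 0, 0, 0, 0, 0.8], [2.3, 12, 0, 0, 0, 0, 0.8], [3.0, 15.5, 0, 0, 0, 0, 0.8], [3.5, 18.2, 0, 0, 0, 0, 0.8], [3.8, 19.6, 0, 0, 0, 0, 0.8], [3.82, 20, 0, 0, 0, 0, 0.8], [3.82, 20, 0, 0, 0, 0, 0.8], [3.82, 20, 0, 0, 0, 0, 0.8], [3.82, 20, 0, 0, 0, 0, 0.8]],
])

```text
clock: 7.08
tool_pos: [0.4377, 0.1034, 0.1246]
orientation: [-180.0, 0.0, -85.9]
force: [0.5, -0.6, -0.8]
opening: 0.0699
gripper_force: 0.0
```

Run:
```python
from h import *
A=Cam("scene");B=Cam("side")
print("placed40",fit([(A,(A.proj([.633,.156,.03])[0]))],(40,),.01),fit([(B,B.proj([.633,.156,.03])[0])],(40,),.01))
C=Cam("wrist"); cv2.imwrite("pics/w2.png",np.hstack([C.im[:240],A.im[120:360,260:500]])[:,::1,::-1][:, :800])
go(.436,.1035,.018,-85.8)
```

```text
placed40 [(np.float64(0.007), 40, array([0.6619, 0.2394]))] [(np.float64(0.073), 40, array([0.6356, 0.2401]))]
t 7.23 pos [0.4373 0.103  0.1242] rpy [ 1.7997e+02 -3.0000e-02 -8.5890e+01] open 0.0698 -> shift cm [-0.06  0.12 10.62] turn [ 0.03 -0.03 -0.09]
```

View pics/w2.png

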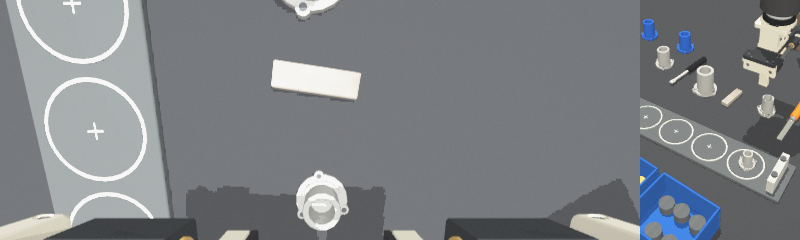

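cover_40 stands upright inside the ring nearest the stop, at about (747,160) in the crop. cover_50 is centred between the open fingers at (322,205).

Call:
play_rows([
  [[0, 0.1, 3, 0, 0, 0, 0.8], [0, 0.1, 6.5, 0, 0, 0, 0.8], [0, 0.1, 9, 0, 0, 0, 0.8], [0, 0.1, 10.2, 0, 0, 0, 0.8], [0, 0.1, 10.6, 0, 0, 0, 0.8], [0, 0.1, 10.6, 0, 0, 0, 0.8], [0, 0.1, 10.6, 0, 0, 0, 0.5], [0, 0.1, 10.6, 0, 0, 0, 0.2], [0, 0.1, 10.6, 0, 0, 0, 0], [0, 0.1, 10.6, 0, 0, 0, 0], [0, 0.1, 10.6, 0, 0, 0, 0], [0, 0.1, 10.6, 0, 0, 0, 0], [0, 0.1, 10.6, 0, 0, 0, 0]],
])

```text
clock: 8.32
tool_pos: [0.4359, 0.103, 0.019]
orientation: [-180.0, 0.0, -85.9]
force: [-1.7, 0.2, 4.1]
opening: 0.0321
gripper_force: 30.0
```

Run:
```python
from h import *
go(.640,.055,.118,-85.8)
A=Cam("scene");B=Cam("side")
for c in (A,B):   # placed cover_40: brightness template on the known silhouette
    uv=c.proj([.633,.156,.035])[0]; cv2.imwrite(f"pics/z{c is A}.png",cv2.resize(c.im[int(uv[1])-30:int(uv[1])+30,int(uv[0])-35:int(uv[0])+35],None,fx=5,fy=5,interpolation=0)[:,:,::-1]); print(uv.astype(int), c.proj([.633,.1555,.05]).round(1),c.proj([.633,.1555,.01]).round(1))
a,b=cv2.imread("pics/zTrue.png"),cv2.imread("pics/zFalse.png"); cv2.imwrite("pics/z40.png",np.hstack([a,b]))
```

```text
t 8.32 pos [0.4359 0.103  0.019 ] rpy [-1.7995e+02  3.0000e-02 -8.5860e+01] open 0.0321 -> shift cm [  6.26 -20.01  -9.89] turn [-0.05  0.03 -0.06]
[366 276] [[367.1 272.2]] [[365.9 283.3]]
[246 269] [[246.2 263.5]] [[248.3 277.6]]
```

View pics/z40.png

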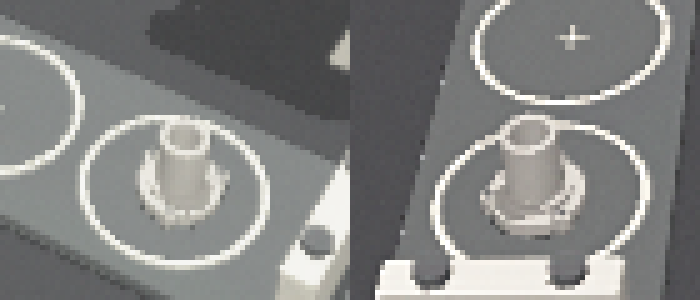

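cover_40 stands upright in its ring. In the left half its flange is at about (182,197) and the ring centre at (176,191), which puts it within about 3 mm. Next I carry cover_50 to the second mark.

Call:
play_rows([
  [[0, 0, -1, 0, 0, 0, 0], [0, 0, -3.5, 0, 0, 0, 0], [0, 0, -7, 0, 0, 0, 0], [0, 0, -9.5, 0, 0, 0, 0], [0.3, -1, -9.9, 0, 0, 0, 0], [1.1, -3.5, -9.9, 0, 0, 0, 0], [2.2, -7, -9.9, 0, 0, 0, 0], [3.3, -10.5, -9.9, 0, 0, 0, 0], [4.4, -14, -9.9, 0, 0, 0, 0], [5.4, -17.2, -9.9, 0, 0, 0, 0], [6.0, -19.2, -9.9, 0, 0, 0, 0], [6.25, -20, -9.9, 0, 0, 0, 0], [6.25, -20, -9.9, 0, 0, 0, 0], [6.25, -20, -9.9, 0, 0, 0, 0], [6.25, -20, -9.9, 0, 0, 0, 0]],
])

```text
clock: 9.67
tool_pos: [0.6384, 0.0548, 0.1169]
orientation: [179.9, -0.0, -85.9]
force: [0.4, 0.4, -1.3]
opening: 0.032
gripper_force: 30.0
```

Run:
```python
from h import *
o=get_obs(); print(o["opening"],o["gripper_force"]); go(.640,.055,.029,-85.8)
```

```text
0.03198092371134024 29.999352805316448
t 9.67 pos [0.6384 0.0548 0.1169] rpy [179.91  -0.   -85.87] open 0.032 -> shift cm [-0.   -0.18  8.79] turn [ 0.09 -0.   -0.07]
```

Call:
play_rows([
  [[0, -0.1, 1.5, 0, 0, 0, 0], [0, -0.1, 4.5, 0, 0, 0, 0], [0, -0.1, 7, 0, 0, 0, 0], [0, -0.1, 8.2, 0, 0, 0, 0], [0, -0.1, 8.6, 0, 0, 0, 0], [0, -0.1, 8.8, 0, 0, 0, 0], [0, -0.1, 8.85, 0, 0, 0, 0], [0, -0.1, 8.9, 0, 0, 0, 0], [0, -0.1, 8.9, 0, 0, 0, 0], [0, -0.1, 8.9, 0, 0, 0, 0.4], [0, -0.1, 8.9, 0, 0, 0, 0.5], [0, -0.1, 8.9, 0, 0, 0, 0.6], [0, -0.1, 8.9, 0, 0, 0, 0.8], [0, -0.1, 8.9, 0, 0, 0, 0.8], [0, -0.1, 8.9, 0, 0, 0, 0.8], [0, -0.1, 7.5, 0, 0, 0, 0.8], [0, -0.1, 4.5, 0, 0, 0, 0.8], [0, -0.1, 1, 0, 0, 0, 0.8], [0, -0.1, -2, 0, 0, 0, 1], [0, -0.1, -2, 0, 0, 0, 1], [0, -0.1, -2, 0, 0, 0, 1]],
])

```text
invalid input
```

Run:
```python
from h import *
go(.459,-.091,.13,-85.8)
```

```text
t 9.67 pos [0.6384 0.0548 0.1169] rpy [179.91  -0.   -85.87] open 0.032 -> shift cm [13.26 18.94 -1.28] turn [ 0.09 -0.   -0.07]
```

That call had 21 rows, so it was refused. I'll send it again with 20.

Call:
play_rows([
  [[0, -0.1, 1.5, 0, 0, 0, 0], [0, -0.1, 4.5, 0, 0, 0, 0], [0, -0.1, 7, 0, 0, 0, 0], [0, -0.1, 8.2, 0, 0, 0, 0], [0, -0.1, 8.6, 0, 0, 0, 0], [0, -0.1, 8.8, 0, 0, 0, 0], [0, -0.1, 8.85, 0, 0, 0, 0], [0, -0.1, 8.9, 0, 0, 0, 0], [0, -0.1, 8.9, 0, 0, 0, 0], [0, -0.1, 8.9, 0, 0, 0, 0.4], [0, -0.1, 8.9, 0, 0, 0, 0.5], [0, -0.1, 8.9, 0, 0, 0, 0.6], [0, -0.1, 8.9, 0, 0, 0, 0.8], [0, -0.1, 8.9, 0, 0, 0, 0.8], [0, -0.1, 8.9, 0, 0, 0, 0.8], [0, -0.1, 7.5, 0, 0, 0, 0.8], [0, -0.1, 4.5, 0, 0, 0, 0.8], [0, -0.1, 1, 0, 0, 0, 0.8], [0, -0.1, -2, 0, 0, 0, 1], [0, -0.1, -2, 0, 0, 0, 1]],
])

```text
clock: 11.33
tool_pos: [0.6443, 0.0556, 0.1448]
orientation: [-179.4, 0.1, -85.8]
force: [1.1, 0.3, 1.3]
opening: 0.0787
gripper_force: 0.0
```

Run:
```python
from h import *
go(.459,-.091,.135,-85.8)
```

```text
t 11.33 pos [0.6443 0.0556 0.1448] rpy [-1.7941e+02  7.0000e-02 -8.5800e+01] open 0.0787 -> shift cm [13.26 19.57  0.76] turn [-0.59  0.07  0.  ]
```

Call:
play_rows([
  [[0.8, 1.2, 0, 0, 0, 0, 1], [2.6, 3.7, 0, 0, 0, 0, 1], [4.7, 6.8, 0, 0, 0, 0, 1], [6.8, 9.8, 0, 0, 0, 0, 1], [8.9, 12.8, 0, 0, 0, 0, 1], [11, 15.8, 0, 0, 0, 0, 1], [12.4, 17.9, 0, 0, 0, 0, 1], [13.1, 18.9, 0, 0, 0, 0, 1], [13.2, 19.1, 0, 0, 0, 0, 1], [13.2, 19.1, 0, 0, 0, 0, 1], [13.2, 19.1, 0, 0, 0, 0, 1], [13.2, 19.1, 0, 0, 0, 0, 1]],
])

```text
clock: 12.33
tool_pos: [0.4608, -0.0899, 0.1375]
orientation: [-180.0, -0.0, -85.8]
force: [0.8, 0.2, 0.1]
opening: 0.0876
gripper_force: 0.0
```

Run:
```python
from h import *
C=Cam("wrist"); B=Cam("side"); cv2.imwrite("pics/w3.png",np.hstack([C.im[:260,:400],B.im[140:400,130:530]])[:,:,::-1])
print(C.proj([.459,-.091,.072]),[C.ray(u,.01)[:2].round(3) for u in []]); go(.459,-.091,.034,-85.8)
```

```text
[[323.57116821 211.13178519]] []
t 12.43 pos [ 0.4604 -0.0899  0.1373] rpy [ 1.7998e+02 -1.0000e-02 -8.5820e+01] open 0.0874 -> shift cm [ 0.1   0.15 10.33] turn [ 0.02 -0.01 -0.02]
```

View pics/w3.png

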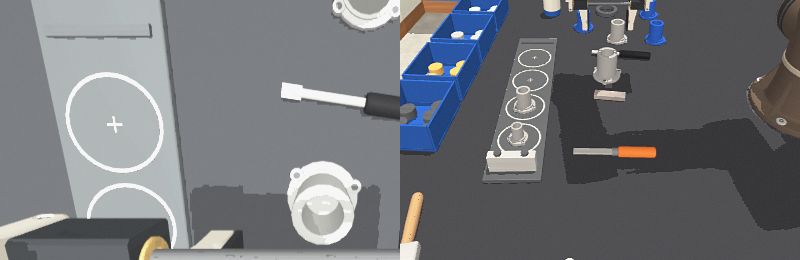

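cover_72 sits where predicted, with its hub top at about (322,210) and free space on both sides. The farthest mark's cross is at (115,124), and cover_40 and cover_50 both stand in their rings in the right half.

Call:
play_rows([
  [[0.1, 0.1, 2, 0, 0, 0, 1], [0.1, 0.1, 5, 0, 0, 0, 1], [0.1, 0.1, 8, 0, 0, 0, 1], [0.1, 0.1, 9.8, 0, 0, 0, 1], [0.1, 0.1, 10.3, 0, 0, 0, 1], [0.1, 0.1, 10.3, 0, 0, 0, 1], [0.1, 0.1, 10.3, 0, 0, 0, 0.7], [0.1, 0.1, 10.3, 0, 0, 0, 0.4], [0.1, 0.1, 10.3, 0, 0, 0, 0], [0.1, 0.1, 10.3, 0, 0, 0, 0], [0.1, 0.1, 10.3, 0, 0, 0, 0], [0.1, 0.1, 10.3, 0, 0, 0, 0], [0.1, 0.1, 10.3, 0, 0, 0, 0]],
])

```text
clock: 13.52
tool_pos: [0.4592, -0.0915, 0.035]
orientation: [-179.9, 0.0, -85.9]
force: [0.2, 0.7, 4.0]
opening: 0.049
gripper_force: 30.0
```

Run:
```python
from h import *
go(.655,-.144,.135,-85.8)
```

```text
t 13.52 pos [ 0.4592 -0.0915  0.035 ] rpy [-1.7993e+02  1.0000e-02 -8.5860e+01] open 0.049 -> shift cm [  6.65 -19.17  -9.97] turn [-0.07  0.01 -0.06]
```

Call:
play_rows([
  [[0, 0, -1, 0, 0, 0, 0], [0, 0, -3.5, 0, 0, 0, 0], [0, 0, -7, 0, 0, 0, 0], [0, 0, -9.5, 0, 0, 0, 0], [0.3, -1, -10, 0, 0, 0, 0], [1.2, -3.5, -10, 0, 0, 0, 0], [2.4, -7, -10, 0, 0, 0, 0], [3.6, -10.5, -10, 0, 0, 0, 0], [4.8, -13.7, -10, 0, 0, 0, 0], [5.8, -16.8, -10, 0, 0, 0, 0], [6.4, -18.5, -10, 0, 0, 0, 0], [6.65, -19.2, -10, 0, 0, 0, 0], [6.65, -19.2, -10, 0, 0, 0, 0], [6.65, -19.2, -10, 0, 0, 0, 0], [6.65, -19.2, -10, 0, 0, 0, 0]],
])

```text
clock: 14.77
tool_pos: [0.6535, -0.1438, 0.1341]
orientation: [179.9, 0.0, -85.9]
force: [-0.5, 0.2, -3.3]
opening: 0.0492
gripper_force: 30.0
```

Run:
```python
from h import *
o=get_obs(); print(o["opening"],o["gripper_force"],o["force"]); go(.655,-.144,.045,-85.8)
```

```text
0.049160207871351516 29.999177574645728 [-0.54651643  0.16298936 -3.28927467]
t 14.77 pos [ 0.6535 -0.1438  0.1341] rpy [ 1.7991e+02  3.0000e-02 -8.5880e+01] open 0.0492 -> shift cm [ 0.04 -0.16  8.91] turn [ 0.09  0.03 -0.08]
```

Call:
play_rows([
  [[0, -0.1, 1.5, 0, 0, 0, 0], [0, -0.1, 4.5, 0, 0, 0, 0], [0, -0.1, 7, 0, 0, 0, 0], [0, -0.1, 8.2, 0, 0, 0, 0], [0, -0.1, 8.6, 0, 0, 0, 0], [0, -0.1, 8.8, 0, 0, 0, 0], [0, -0.1, 8.9, 0, 0, 0, 0], [0, -0.1, 8.95, 0, 0, 0, 0], [0, -0.1, 8.95, 0, 0, 0, 0], [0, -0.1, 8.95, 0, 0, 0, 0.6], [0, -0.1, 8.95, 0, 0, 0, 0.7], [0, -0.1, 8.95, 0, 0, 0, 0.8], [0, -0.1, 8.95, 0, 0, 0, 1], [0, -0.1, 8.95, 0, 0, 0, 1], [0, -0.1, 8.95, 0, 0, 0, 1], [0, -0.1, 8, 0, 0, 0, 1], [0, -0.1, 5.5, 0, 0, 0, 1], [0, -0.1, 2.5, 0, 0, 0, 1], [0, -0.1, 0, 0, 0, 0, 1], [0, -0.1, 0, 0, 0, 0, 1]],
])

```text
clock: 16.43
tool_pos: [0.6593, -0.1445, 0.1417]
orientation: [-179.5, -0.1, -85.8]
force: [2.5, 0.2, 0.4]
opening: 0.0877
gripper_force: 0.0
```

Run:
```python
from h import *
go(.4335,-.272,.14,-85.8)
```

```text
t 16.43 pos [ 0.6593 -0.1445  0.1417] rpy [-1.7947e+02 -1.1000e-01 -8.5800e+01] open 0.0877 -> shift cm [11.06 23.45 -0.03] turn [-0.53 -0.11 -0.  ]
```

Call:
play_rows([
  [[0.5, 1.0, 0, 0, 0, 0, 0.7], [1.6, 3.4, 0, 0, 0, 0, 0.7], [3.3, 6.8, 0, 0, 0, 0, 0.7], [5.0, 10.3, 0, 0, 0, 0, 0.7], [6.7, 13.8, 0, 0, 0, 0, 0.7], [8.4, 17.3, 0, 0, 0, 0, 0.7], [9.9, 20.4, 0, 0, 0, 0, 0.7], [10.8, 22.3, 0, 0, 0, 0, 0.7], [11.1, 23, 0, 0, 0, 0, 0.7], [11.1, 23, 0, 0, 0, 0, 0.7], [11.1, 23, 0, 0, 0, 0, 0.7], [11.1, 23, 0, 0, 0, 0, 0.7]],
])

```text
clock: 17.43
tool_pos: [0.4355, -0.2711, 0.1347]
orientation: [-180.0, -0.0, -85.8]
force: [0.8, -0.5, -0.4]
opening: 0.0611
gripper_force: 0.0
```

Run:
```python
from h import *
C=Cam("wrist"); A=Cam("scene"); cv2.imwrite("pics/w4.png",np.hstack([C.im[:300,120:520],A.im[100:400,210:610]])[:,:,::-1])
print(C.proj([.4335,-.272,.06])-[120,0]); go(.4335,-.272,.025,-85.8)
```

```text
[[203.71990428 208.26532175]]
t 17.53 pos [ 0.4355 -0.2708  0.1344] rpy [179.99  -0.   -85.81] open 0.0614 -> shift cm [ 0.1   0.2  10.94] turn [ 0.01 -0.   -0.01]
```

View pics/w4.png

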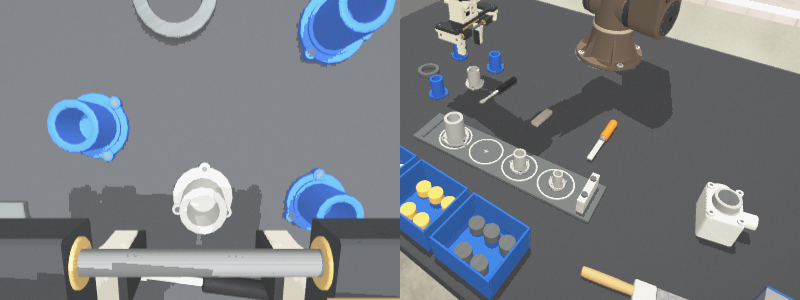

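cover_60 is centred between the fingers with its rim at about (203,213). The nearest blue part, at (325,200), stays outside the narrowed fingers. In the right half the three placed covers stand in their rings.

Call:
play_rows([
  [[0, 0.15, 2, 0, 0, 0, 0.7], [0, 0.15, 5, 0, 0, 0, 0.7], [0, 0.15, 8, 0, 0, 0, 0.7], [0, 0.15, 10, 0, 0, 0, 0.7], [0, 0.15, 10.8, 0, 0, 0, 0.7], [0, 0.15, 10.9, 0, 0, 0, 0.7], [0, 0.15, 10.9, 0, 0, 0, 0.5], [0, 0.15, 10.9, 0, 0, 0, 0.2], [0, 0.15, 10.9, 0, 0, 0, 0], [0, 0.15, 10.9, 0, 0, 0, 0], [0, 0.15, 10.9, 0, 0, 0, 0], [0, 0.15, 10.9, 0, 0, 0, 0]],
])

```text
clock: 18.53
tool_pos: [0.4339, -0.2716, 0.0268]
orientation: [-179.9, -0.0, -85.9]
force: [-0.6, 1.6, 6.7]
opening: 0.0395
gripper_force: 30.0
```

Run:
```python
from h import *
go(.6475,-.0445,.145,-85.8)
```

```text
t 18.53 pos [ 0.4339 -0.2716  0.0268] rpy [-1.7988e+02 -4.0000e-02 -8.5860e+01] open 0.0395 -> shift cm [-21.1  -22.97 -11.79] turn [-0.12 -0.04 -0.06]
```

Call:
play_rows([
  [[0, 0, -1, 0, 0, 0, 0], [0, 0, -3.5, 0, 0, 0, 0], [0, 0, -7, 0, 0, 0, 0], [0, 0, -10.3, 0, 0, 0, 0], [0, 0, -12, 0, 0, 0, 0], [-0.7, -0.8, -12, 0, 0, 0, 0], [-2.4, -2.6, -12, 0, 0, 0, 0], [-4.8, -5.2, -12, 0, 0, 0, 0], [-7.3, -7.9, -12, 0, 0, 0, 0], [-9.8, -10.6, -12, 0, 0, 0, 0], [-12.3, -13.4, -12, 0, 0, 0, 0], [-14.8, -16.1, -12, 0, 0, 0, 0], [-17.2, -18.7, -12, 0, 0, 0, 0], [-19.3, -21, -12, 0, 0, 0, 0], [-20.6, -22.4, -12, 0, 0, 0, 0], [-21.1, -23, -12, 0, 0, 0, 0], [-21.1, -23, -12, 0, 0, 0, 0], [-21.1, -23, -12, 0, 0, 0, 0], [-21.1, -23, -12, 0, 0, 0, 0]],
])

```text
clock: 20.12
tool_pos: [0.6462, -0.045, 0.1452]
orientation: [179.9, 0.0, -85.9]
force: [-0.2, -0.4, -2.2]
opening: 0.0394
gripper_force: 30.0
```

Run:
```python
from h import *
o=get_obs(); print(o["opening"],o["gripper_force"],o["force"]); go(.6475,-.0445,.037,-85.8)
```

```text
0.039436630801584875 29.998612878844142 [-0.20514551 -0.41786994 -2.15623172]
t 20.12 pos [ 0.6462 -0.045   0.1452] rpy [179.93   0.   -85.91] open 0.0394 -> shift cm [-0.04 -0.15 10.82] turn [ 0.07  0.   -0.11]
```

Call:
play_rows([
  [[0, -0.1, 1.5, 0, 0, 0, 0], [0, -0.1, 4.5, 0, 0, 0, 0], [0, -0.1, 7.5, 0, 0, 0, 0], [0, -0.1, 9.6, 0, 0, 0, 0], [0, -0.1, 10.4, 0, 0, 0, 0], [0, -0.1, 10.65, 0, 0, 0, 0], [0, -0.1, 10.8, 0, 0, 0, 0], [0, -0.1, 10.9, 0, 0, 0, 0], [0, -0.1, 10.9, 0, 0, 0, 0], [0, -0.1, 10.9, 0, 0, 0, 0.5], [0, -0.1, 10.9, 0, 0, 0, 0.6], [0, -0.1, 10.9, 0, 0, 0, 0.8], [0, -0.1, 10.9, 0, 0, 0, 0.9], [0, -0.1, 10.9, 0, 0, 0, 0.9], [0, -0.1, 10.9, 0, 0, 0, 0.9], [0, -0.1, 10, 0, 0, 0, 0.9], [0, -0.1, 7.5, 0, 0, 0, 0.9], [0, -0.1, 4, 0, 0, 0, 0.9], [0, -0.1, 0.5, 0, 0, 0, 0.9], [0, -0.1, -2, 0, 0, 0, 0.9]],
])

```text
clock: 21.78
tool_pos: [0.6492, -0.0444, 0.1696]
orientation: [-179.8, -0.0, -85.8]
force: [0.3, 0.2, 0.4]
opening: 0.0789
gripper_force: 0.0
```

Call:
play_rows([
  [[0, 2, -1, 0, 0, 0, 0.9], [0, 5, -3, 0, 0, 0, 0.9], [0, 8, -4, 0, 0, 0, 0.9], [0, 11, -4, 0, 0, 0, 0.9], [0, 14, -4, 0, 0, 0, 0.9], [0, 16, -4, 0, 0, 0, 0.9], [0, 16, -4, 0, 0, 0, 0.9], [0, 16, -4, 0, 0, 0, 0.9], [0, 16, -4, 0, 0, 0, 0.9], [0, 16, -4, 0, 0, 0, 0.9], [0, 16, -4, 0, 0, 0, 0.9], [0, 16, -4, 0, 0, 0, 0.9]],
])

```text
clock: 22.78
tool_pos: [0.4892, -0.0558, 0.2052]
orientation: [180.0, -0.0, -85.9]
force: [-0.3, 0.0, -0.4]
opening: 0.0789
gripper_force: 0.0
```

Run:
```python
from h import *
M={40:(.633,.1555),50:(.640,.055),60:(.6475,-.0445),72:(.655,-.144)}
ims=[]; t=np.linspace(0,2*np.pi,60)
for c in (Cam("scene"),Cam("side")):
    k=4; m=cv2.resize(c.im,None,fx=k,fy=k,interpolation=cv2.INTER_LINEAR)[:,:,::-1].copy()
    for h,(x,y) in M.items():
        r=DIM[h][1]/2e3; q=c.proj(np.c_[x+r*np.cos(t),y+r*np.sin(t),t*0+.01+h/1e3])
        cv2.polylines(m,[np.round((q+.5)*k).astype(np.int32)],True,(0,0,255),1)
    U=np.vstack([c.proj([x,y,.04]) for x,y in M.values()]); u=U.mean(0)*k; W,H=(780,520) if c.o[0]>1 else (400,520)
    u0,v0=int(u[0]-W/2),int(u[1]-H/2); ims.append(m[v0:v0+H,u0:u0+W])
m=np.hstack(ims); cv2.imwrite("pics/fin.png",cv2.resize(m,(800,int(520*800/m.shape[1])),interpolation=cv2.INTER_AREA))
o=get_obs(); print(o["tool_pos"],o["force"],o["clock"])
```

```text
[ 0.48894622 -0.05580755  0.2051718 ] [-0.16628405  0.21249694  0.21705287] 22.8833
```

View pics/fin.png

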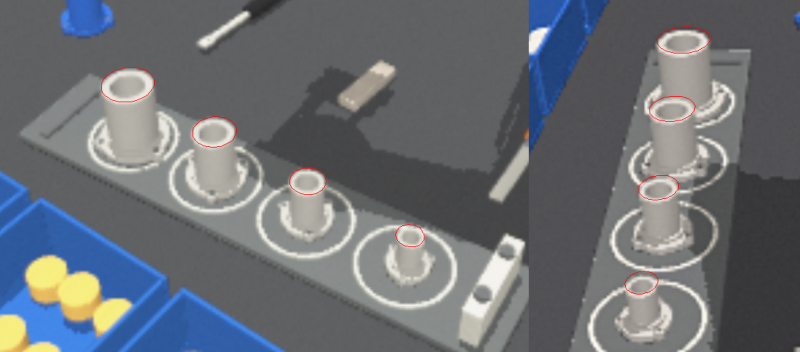

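All four covers stand upright in their rings, in order from the stop. Each hub rim falls within about a pixel (2–3 mm) of the outline drawn for its ring centre, and the gripper is clear.

```bash
python3 -c "
from plant import *
print(close_job())"
```

```text
the job is handed in; nothing more can be done
None
```

I handed the job in at about 23 s: the four covers stand upright and free on the rail, 40, 50, 60 and 72 mm from the stop outwards, each within about 3 mm of its ring centre in the last pictures; the judge's result was not shown.

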